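# Put the seasonings back in the spice rack by height

### The arm

A 6-joint arm with a two-finger parallel gripper is mounted at the origin on a cart in front of the work surface, level with it; the furniture and walls round the work are solid. World frame = base frame: x ahead of the robot, y to its left, z up, the work surface at z = 0. Lengths are in m, angles in rad, forces in N, time in s.
With the tool pointing down it reaches from about 0.375 to 0.9 m from the base axis. Payload 3.1 kg.
Tool frame: the origin (TCP) lies midway between the tips of the shut fingers; the grasp point (between the pads) lies 19 mm behind it; y points along the fingers, x is the direction in which the jaws open and shut, and the axes are right-handed (so a half turn about y gives the same grasp; the last joint's range is limited). The gripper opens to 87 mm and grips with 3 to 60 N. Pads are 19 mm wide; open, the fingers measure 117 mm over their backs; the gripper's body (75 mm by 190 mm) begins 51 mm behind the grasp point.
Start: joints at [-1.438, 0.527, 1.433, -0, 1.181, -0.178], TCP at [0.191, -0.595, 0.223] pointing down, gripper open.
Joint ranges: [-3.08, 3.08], [-0.75, 2.2], [0.22, 2.44], [-1.43, 4.57], [0, 2.65], [-2.85, 2.85]. Speed limits (rad/s): [2.79, 2.79, 3.14, 3.14, 3.14, 3.14].

### API

Orientations are given as a unit quaternion [x, y, z, w].
In Python, from rig import * gives the robot as it stands.
- The arm moves only by the tool jog_arm, never from a script. Its argument "series" is a list of rows, each a list of 7 numbers: the shift along the tool's x, y, z in mm, then the turn, a rotation vector about the tool's x, y, z in rad, then the gripper's target within -1 to 1 (shut at 1, half-way at 0, fully open at -1). A call has 1 to 20 rows; each row is the pose to reach, as a shift and turn from the pose commanded when the call began, along the tool's axes at that moment; what a row does not reach only later rows make up. A row lasts 1/8 s, in which the tool goes at most 62.5 mm and 10.7 degrees, less where a joint would pass 70% of its speed; a pose out of reach is approached as far as the arm can. A call with a gripper value outside its range is refused whole. The fingers move at their own pace and stop on an object; "grip_force" is the grip in N (left out, the last holds). Time passes only in rows, so rows that repeat a pose let the fingers close. It gives the time, the measured TCP pose, the force and the opening at its end, in the units of the state.
- get_obs(): the state, without advancing time (a new reading comes with each control period).
- camera(name): name is "scene" or "top"; returns a dict with "img" (400x640x3 uint8, red, green, blue), "depth" (400x640 float32, m along the optical axis (not along the pixel's ray), 0 where there is no reading), "camera_matrix" (3x3 intrinsics, pixels), "rvec" (rotation vector, rad) and "tvec" (3), from world to camera coordinates, as OpenCV has them. Camera axes: x right, y down, z forward; pixel columns grow to the right and rows downward; lengths in m; the calibration is good to about 2 mm. A picture is of the moment at which its call begins.
- hand_in(): hands the job in, once; it reports no verdict.
The state is a dict: "time": time; "q": joint angles; "joint_velocities": joint speeds; "joint_torque": joint torques, N m; "position": TCP position; "tool_rot": TCP orientation; "ft_force": force on the tool from outside, world axes, zero at the start; "moment": the same for the moment, N m; "grip_width": finger opening in m.
Only numpy, scipy, OpenCV 4.12 (cv2) and the standard library are available. Lean on these libraries where they do the work, as an engineer would, in place of code of your own. Each camera call takes 0.05 s, during which the arm holds its last target.

### The job

Put the pepper mill, the spice jar, the salt shaker and the small tin that stand at the front of the worktop back in the wooden spice rack, each standing in its own steel dish, in order of height: the tallest next to the rack's high end board, then each next shorter one, down to the shortest beside the low end. Do not let any of the four tip over on the way, and leave them all standing upright and released.

Things in the scene. Friction and masses are not known exactly. Their poses are not given: they have to be found in the camera images.
- rack: Pale wooden spice rack fixed on the worktop: board 364 mm long, 98 mm wide, 16 mm high, carrying one row of four dark steel dishes 84 mm apart and a board at each end. Origin: centre of its underside; y along its length (to the left), x across (away from the robot). A 260 mm tall microwave stands close behind it and to its right, then a coffee maker: carry in straight lines in front, not in arcs.
- high_end: The rack's high end board: upright, 12 mm thick, 96 mm wide, its top 121 mm above the worktop. It may be at the left or the right end; the other end has a low board whose top is 50 mm above the worktop. Origin: centre of its lower edge, 50 mm along the row from the centre of the nearest dish; its x lies across the rack.
- pepper_mill: Dark brown wooden pepper mill, the tallest of the four, standing upright on the worktop at the start. 170 mm tall, foot 58 mm across, round head about 49 mm across between 123 and 159 mm above its foot, small metal knob on top. Origin: centre of its underside; z is up along its axis. The head is fixed to the body and is a good place to grip; weighs about 0.18 kg (varies).
- spice_jar: Glass spice jar with a green cap and a brown and white label, standing upright on the worktop at the start. 106 mm tall, 46 mm across. Origin: centre of its underside; z is up along its axis. About 0.11 kg (varies). Two more green-capped jars at the back wall stay where they are.
- salt_shaker: White salt shaker with a grey dome top, standing upright on the worktop at the start. 90 mm tall, 44 mm across up to 74 mm height, the dome 34 mm across. Origin: centre of its underside; z is up along its axis. About 0.1 kg (varies).
- small_tin: Small closed tin, white with a blue band and a bare metal lid, the shortest of the four, standing upright on the worktop at the start. 72 mm tall, 57 mm across. Origin: centre of its underside; z is up along its axis. About 0.18 kg (varies).
- dish_a: Shallow round dark steel dish fixed on the rack, open at the top: 82 mm across outside, 77 mm inside at the mouth (72 mm at its floor), 14 mm high, floor 3 mm thick. Origin: centre of its underside, which lies on the rack's board 16 mm above the worktop, so things stand in it 19 mm above the worktop. The four dishes are alike and any of them may stand at any of the four places along the rack.
- dish_b: Shallow round dark steel dish fixed on the rack, open at the top: 82 mm across outside, 77 mm inside at the mouth (72 mm at its floor), 14 mm high, floor 3 mm thick. Origin: centre of its underside, which lies on the rack's board 16 mm above the worktop, so things stand in it 19 mm above the worktop. The four dishes are alike and any of them may stand at any of the four places along the rack.
- dish_c: Shallow round dark steel dish fixed on the rack, open at the top: 82 mm across outside, 77 mm inside at the mouth (72 mm at its floor), 14 mm high, floor 3 mm thick. Origin: centre of its underside, which lies on the rack's board 16 mm above the worktop, so things stand in it 19 mm above the worktop. The four dishes are alike and any of them may stand at any of the four places along the rack.
- dish_d: Shallow round dark steel dish fixed on the rack, open at the top: 82 mm across outside, 77 mm inside at the mouth (72 mm at its floor), 14 mm high, floor 3 mm thick. Origin: centre of its underside, which lies on the rack's board 16 mm above the worktop, so things stand in it 19 mm above the worktop. The four dishes are alike and any of them may stand at any of the four places along the rack.

How it is judged:
At the end, for the whole second after the job is handed in: From the high end board: pepper mill, spice jar, salt shaker, small tin, each on the floor of its own dish (base within 18 mm of its centre along and across the row, 14 to 25 mm above the rack's underside), upright within 0.1 rad, at rest (under 0.02 m/s), not touched by the fingers (horizontal distance between pepper_mill and high_end between 0.032 and 0.068 m and x of pepper_mill in the frame of rack between -0.018 and 0.018 m and z of pepper_mill in the frame of rack between 0.014 and 0.025 m and angle between each of pepper_mill, spice_jar, salt_shaker, small_tin's own z axis and vertical below 0.1 rad and linear speed of each of pepper_mill, spice_jar, salt_shaker, small_tin below 0.02 m/s and contact force between the fingers and pepper_mill below 0.05 N and horizontal distance between spice_jar and high_end between 0.116 and 0.152 m and x of spice_jar in the frame of rack between -0.018 and 0.018 m and z of spice_jar in the frame of rack between 0.014 and 0.025 m and contact force between the fingers and spice_jar below 0.05 N and horizontal distance between salt_shaker and high_end between 0.2 and 0.236 m and x of salt_shaker in the frame of rack between -0.018 and 0.018 m and z of salt_shaker in the frame of rack between 0.014 and 0.025 m and contact force between the fingers and salt_shaker below 0.05 N and horizontal distance between small_tin and high_end between 0.284 and 0.32 m and x of small_tin in the frame of rack between -0.018 and 0.018 m and z of small_tin in the frame of rack between 0.014 and 0.025 m and contact force between the fingers and small_tin below 0.05 N).
It fails at once if one of the four seasonings is tipped over (leans more than 0.7 rad) (angle between any of pepper_mill, spice_jar, salt_shaker, small_tin's own z axis and vertical above 0.7 rad).
It also fails if it takes over 109 s, if anything falls off the work surface, if the arm or the gripper's body presses on something with over 40 N, if the wrist force passes 120 N, or if a joint passes its speed limit or range.

## Working session

There is one attempt and no reset: what is moved stays moved. The work goes in short steps, Python scripts to look and compute and a tool call to move; the robot and the scene stay as the last step left them, time stands still between calls to the robot, and variables do not carry over. Pictures are saved under pics/ and viewed, and the job is handed in when it is done.

Besides the shell and the picture viewer there is one more tool, called after "Call:" as name(argument=value, ...) on one line, values as JSON. jog_arm: Moves the arm, as the interface text tells. Its arguments: {"type":"object","properties":{"series":{"type":"array","items":{"type":"array","items":{"type":"number"}}},"grip_force":{"type":"number"}},"required":["series"]}

```bash
mkdir -p pics; ls; python3 - <<'E'
from rig import *
import cv2,numpy as np
o=get_obs(); print(o)
for n in("scene","top"):
    c=camera(n); cv2.imwrite(f"pics/{n}0.png",c["img"][:,:,::-1]); np.savez(f"{n}0.npz",**c)
    R=cv2.Rodrigues(np.array(c["rvec"],float))[0]; print(n,c["camera_matrix"],-R.T@np.array(c["tvec"]).ravel(),R)
E
```

```text
pics
{'time': 0.0, 'q': array([-1.43850458e+00,  5.28434769e-01,  1.43388594e+00,  1.04015190e-05,
        1.18139973e+00, -1.78492672e-01]), 'joint_velocities': array([-7.08672421e-04, -8.47857536e-05, -1.70755227e-04,  1.30865693e-03,
        9.72291890e-06, -4.62049810e-04]), 'joint_torque': array([-2.90528851e-04, -4.40041351e+01, -1.76591778e+01,  6.31905673e-02,
        5.82204515e-02, -1.74255647e-04]), 'position': array([ 0.19106674, -0.59431847,  0.22159613]), 'tool_rot': array([-0.57081166,  0.41710961, -0.41607549,  0.57190454]), 'ft_force': array([ 0.48554898, -0.59545676,  0.18097824]), 'moment': array([-0.01402835, -0.03353324,  0.03023506]), 'grip_width': 0.08706702758274397}
scene [[422.44630433   0.         321.50304695]
 [  0.         422.44630433 203.54869517]
 [  0.           0.           1.        ]] [-0.430435   -0.79497991  0.87582556] [[ 0.66236268 -0.74899628 -0.01674058]
 [-0.44742789 -0.37755553 -0.8107158 ]
 [ 0.60090262  0.5444781  -0.58520051]]
top [[379.33443138   0.         316.86925121]
 [  0.         379.33443138 203.92167193]
 [  0.           0.           1.        ]] [ 0.38276836 -0.01348615  1.17404413] [[-0.00264316 -0.99980174 -0.01973555]
 [-0.99714319  0.00412491 -0.07542183]
 [ 0.07548828  0.01947982 -0.9969564 ]]
```

View pics/scene0.png

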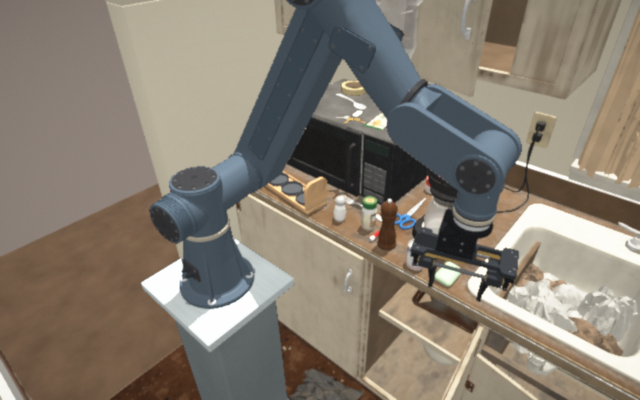

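View pics/top0.png

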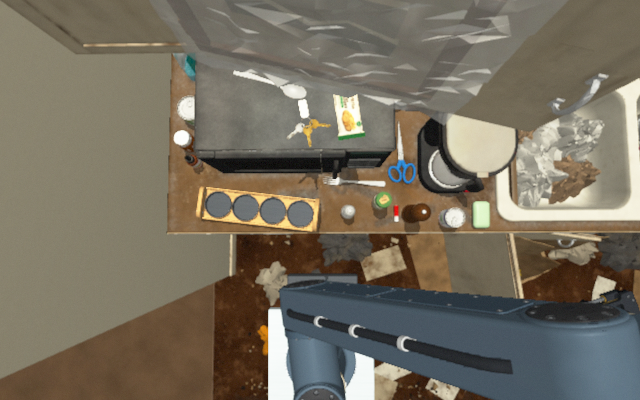

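The scene picture shows the rack with its high end board at the right (316,193), and the shaker, jar and mill in front at (340,208), (370,210) and (388,225). In the top view the dishes lie at (217,204) to (301,213). The shaker is at (348,212), the jar at (383,201), the mill at (420,212) and the tin at (453,217).

```bash
cat > h.py <<'E'
import numpy as np,cv2
def cloud(c):
    K=c["camera_matrix"];R=cv2.Rodrigues(np.array(c["rvec"],float))[0];t=np.array(c["tvec"]).ravel()
    d=c["depth"];v,u=np.mgrid[:400,:640]
    P=np.stack([(u-K[0,2])/K[0,0]*d,(v-K[1,2])/K[1,1]*d,d],-1)
    W=(P-t)@R
    W[d<=0]=np.nan
    return W
def proj(c,P):
    return cv2.projectPoints(np.array(P,float).reshape(-1,3),np.array(c["rvec"],float),np.array(c["tvec"],float),c["camera_matrix"],None)[0].reshape(-1,2)
E
python3 - <<'E'
from h import *
c=dict(np.load("top0.npz")); W=cloud(c)
cv2.imwrite("pics/topcrop.png",cv2.resize(c["img"][165:245,180:340,::-1],None,fx=5,fy=5,interpolation=cv2.INTER_CUBIC))
cv2.imwrite("pics/topcrop2.png",cv2.resize(c["img"][165:245,330:500,::-1],None,fx=4.7,fy=4.7,interpolation=cv2.INTER_CUBIC))
s=np.load("scene0.npz")
cv2.imwrite("pics/sccrop.png",cv2.resize(s["img"][150:300,250:450,::-1],None,fx=4,fy=4,interpolation=cv2.INTER_CUBIC))
for n,(u,v) in dict(salt=(348,212),jar=(383,201),mill=(420,212),tin=(453,217),d0=(217,204),d1=(246,208),d2=(272,211),d3=(300,214),wt=(370,222),wt2=(335,225)).items():
    print(n,W[v,u].round(4))
    # top region stats
# rank points by height
for n,(u0,u1,v0,v1) in dict(salt=(335,362,198,228),jar=(368,398,186,218),mill=(403,436,198,228),tin=(437,470,202,232)).items():
    w=W[v0:v1,u0:u1].reshape(-1,3); w=w[np.isfinite(w[:,2])]; zm=np.percentile(w[:,2],99); 
    t=w[w[:,2]>zm-.012]; print(n,zm,len(t),t.mean(0),(t.min(0)+t.max(0))/2,np.ptp(t,0))
w=W[180:235,190:330].reshape(-1,3)
for lo,hi in((.01,.022),(.022,.035),(.035,.06),(.1,.13)):
    m=(w[:,2]>lo)&(w[:,2]<hi); print(lo,hi,m.sum(),w[m].min(0) if m.any() else '',w[m].max(0) if m.any() else '')
E
```

```text
salt [ 0.4414 -0.0812  0.0893]
jar [ 0.4711 -0.1788  0.1068]
mill [ 0.4368 -0.2682  0.1603]
tin [ 0.4267 -0.3843  0.0734]
d0 [0.4715 0.3165 0.0163]
d1 [0.4585 0.2259 0.0204]
d2 [0.4491 0.1463 0.0189]
d3 [0.4395 0.0606 0.0202]
wt [ 0.4152 -0.1547 -0.0035]
wt2 [ 0.4062 -0.0464 -0.0013]
salt 0.0913085339555878 98 [ 0.44713597 -0.08324583  0.08666111] [ 0.44747857 -0.08326556  0.0879009 ] [0.02900431 0.03173243 0.01693098]
jar 0.11024776401879625 202 [ 0.47720604 -0.17899545  0.10688275] [ 0.47798455 -0.17931986  0.10529209] [0.04267013 0.04471652 0.01220995]
mill 0.1692727338396205 79 [ 0.43940312 -0.27332829  0.1615637 ] [ 0.43819059 -0.27511919  0.16571389] [0.02919035 0.02966507 0.01672255]
tin 0.07458223760800829 329 [ 0.42765965 -0.38874565  0.07011866] [ 0.42826555 -0.38862053  0.07005078] [0.05503501 0.05650713 0.01431471]
0.01 0.022 2499 [ 0.39082051 -0.01605008  0.01070929] [0.53864536 0.36226142 0.02199179]
0.022 0.035 1050 [0.3907586  0.00239623 0.02200005] [0.52515595 0.37204461 0.03496772]
0.035 0.06 186 [0.3964961  0.00212572 0.03502316] [0.52492532 0.37200083 0.05679938]
0.1 0.13 141 [0.39296535 0.00392799 0.10201552] [0.48058731 0.02125829 0.12674482]
```

View pics/topcrop.png

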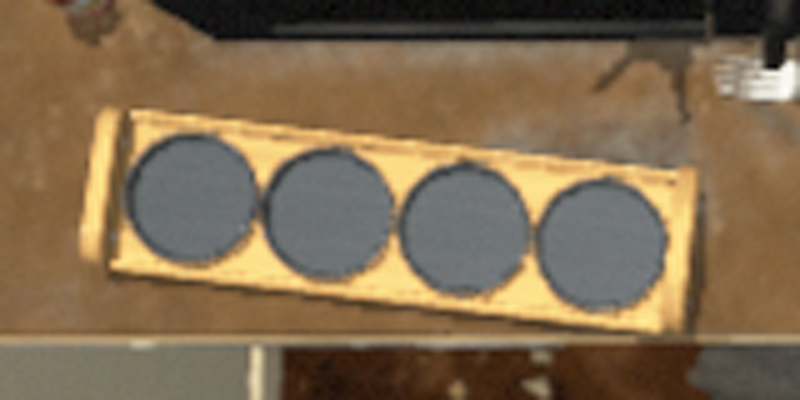

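View pics/topcrop2.png

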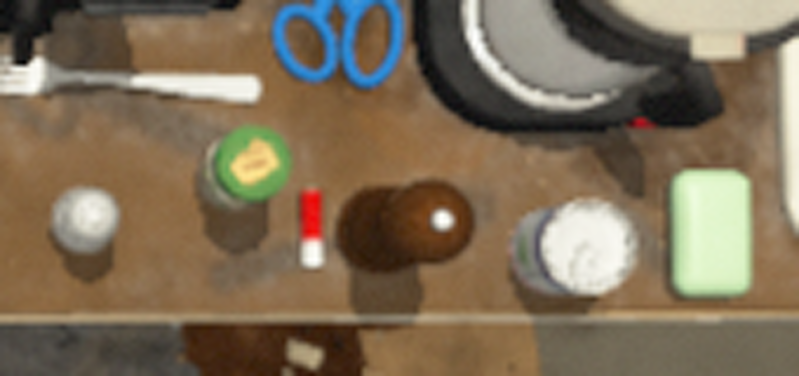

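View pics/sccrop.png

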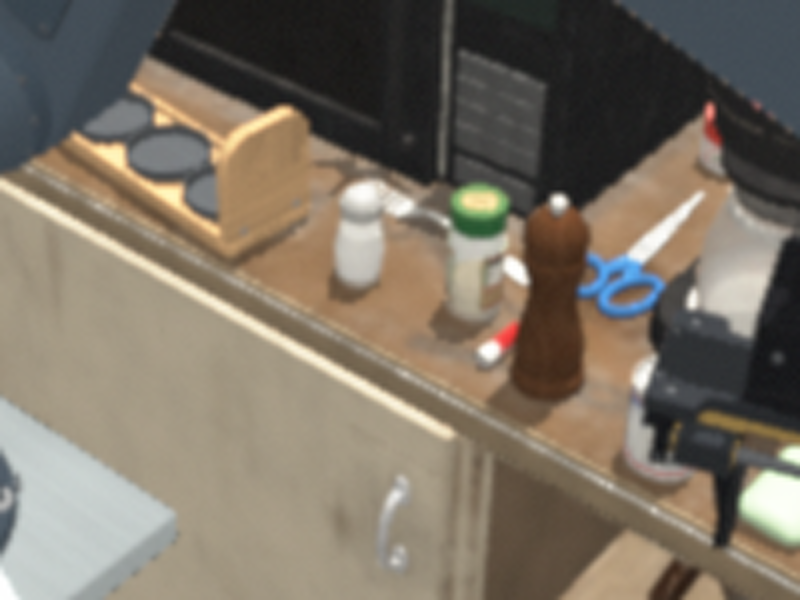

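```bash
python3 - <<'E'
from h import *
from scipy.optimize import least_squares
c=dict(np.load("top0.npz")); W=cloud(c)
# rack yaw & centre: dish floor pixels dark blobs
img=c["img"]; hsv=cv2.cvtColor(img,cv2.COLOR_RGB2HSV)
m=((img.sum(-1)<260)&(hsv[...,1]<90)).astype(np.uint8); m[:188]=0;m[235:]=0;m[:,:198]=0;m[:,318:]=0
n,l,st,ce=cv2.connectedComponentsWithStats(m)
D=[]
K=c["camera_matrix"];R=cv2.Rodrigues(c["rvec"])[0];t=c["tvec"].ravel();C=-R.T@t
def ray(u,v,z):
    d=R.T@np.linalg.inv(K)@[u,v,1]; return C+d*(z-C[2])/d[2]
for i in range(1,n):
    if st[i,4]>150:
        (x,y),ax,_=cv2.fitEllipse(max(cv2.findContours((l==i).astype(np.uint8),0,2)[0],key=len))
        print(st[i],ce[i],(x,y),ax,ray(x,y,.030).round(4),ray(x,y,.019).round(4)); D.append(ray(x,y,.025))
w=W[175:240,185:335].reshape(-1,3)
h=w[(w[:,2]>.112)&(w[:,2]<.128)]; print("high",h.min(0),h.max(0),h.mean(0),len(h))
A=w[(w[:,2]>.008)&(w[:,2]<.06)&(w[:,1]>-0.02)&(w[:,1]<.375)&(w[:,0]<.53)]
print(cv2.minAreaRect(A[:,:2].astype(np.float32)))
E
```

```text
high [ 0.39572081 -0.0411065   0.11292371] [0.53822802 0.02101821 0.12674482] [0.43771883 0.01176408 0.12046988] 122
((0.45724308490753174, 0.1865665763616562), (0.36436206102371216, 0.09800492227077484), 83.23178100585938)
```

```bash
python3 - <<'E'
from h import *
c=dict(np.load("top0.npz")); W=cloud(c)
K=c["camera_matrix"];R=cv2.Rodrigues(c["rvec"])[0];t=c["tvec"].ravel();C=-R.T@t
def ray(u,v,z):
    d=R.T@np.linalg.inv(K)@[u,v,1]; return (C+d*(z-C[2])/d[2]).round(4)
print("knob",ray(330+442/4.7,165+218/4.7,.168),"tinlid",ray(330+589/4.7,165+247/4.7,.072),"cap",ray(330+252/4.7,165+163/4.7,.106),"dome",ray(330+86/4.7,165+220/4.7,.08))
for k,(x,y) in enumerate([(192,199),(330,214),(465,230),(602,245)]): print(ray(180+x/5,165+y/5,.027))
# max height map min x of tall things by y
for nm,lo in(("z>.10",.10),("z>.2",.2)):
  for y in np.arange(-.5,.42,.04):
    m=(W[...,1]>y)&(W[...,1]<y+.04)&(W[...,2]>lo)&(W[...,0]>.46)&(W[...,2]<.6)
    # exclude jar/mill
    m&=~((W[...,0]<.52)&(W[...,1]<-.14)&(W[...,1]>-.32))
    if m.any(): print(nm,round(y,2),np.percentile(W[m][:,0],1).round(3),W[m][:,2].max().round(3))
E
```

```text
knob [ 0.438  -0.2769  0.168 ] tinlid [ 0.4251 -0.3914  0.072 ] cap [ 0.4748 -0.1807  0.106 ] dome [ 0.4424 -0.0827  0.08  ]
[0.4682 0.3091 0.027 ]
[0.4587 0.2246 0.027 ]
[0.4486 0.1422 0.027 ]
[0.4392 0.0589 0.027 ]
z>.10 -0.5 0.557 0.277
z>.10 -0.46 0.5 0.281
z>.10 -0.42 0.518 0.595
z>.10 -0.38 0.522 0.6
z>.10 -0.34 0.539 0.6
z>.10 -0.3 0.592 0.6
z>.10 -0.26 0.572 0.599
z>.10 -0.22 0.57 0.6
z>.10 -0.18 0.579 0.6
z>.10 -0.14 0.579 0.6
z>.10 -0.1 0.578 0.6
z>.10 -0.06 0.539 0.6
z>.10 -0.02 0.471 0.6
z>.10 0.02 0.568 0.6
z>.10 0.06 0.568 0.6
z>.10 0.1 0.568 0.6
z>.10 0.14 0.568 0.6
z>.10 0.18 0.568 0.6
z>.10 0.22 0.568 0.6
z>.10 0.26 0.568 0.6
z>.10 0.3 0.59 0.6
z>.10 0.34 0.737 0.6
z>.10 0.38 0.737 0.6
z>.2 -0.5 0.557 0.277
z>.2 -0.46 0.528 0.281
z>.2 -0.42 0.518 0.595
z>.2 -0.38 0.522 0.6
z>.2 -0.34 0.538 0.6
z>.2 -0.3 0.592 0.6
z>.2 -0.26 0.572 0.599
z>.2 -0.22 0.57 0.6
z>.2 -0.18 0.58 0.6
z>.2 -0.14 0.58 0.6
z>.2 -0.1 0.58 0.6
z>.2 -0.06 0.547 0.6
z>.2 -0.02 0.568 0.6
z>.2 0.02 0.568 0.6
z>.2 0.06 0.568 0.6
z>.2 0.1 0.568 0.6
z>.2 0.14 0.568 0.6
z>.2 0.18 0.568 0.6
z>.2 0.22 0.568 0.6
z>.2 0.26 0.568 0.6
z>.2 0.3 0.591 0.6
z>.2 0.34 0.737 0.6
z>.2 0.38 0.737 0.6
```

```bash
cat >> h.py <<'E'
from scipy.spatial.transform import Rotation as Rt
def plan(x,y,z,jaw=None,o=None,quiet=False):
    "shift in tool mm, turn rotvec to reach TCP xyz, tool y down, tool x (mod half turn) at world angle jaw deg"
    if o is None:
        from rig import get_obs; o=get_obs()
    R=Rt.from_quat(o["tool_rot"]).as_matrix()
    a0=np.degrees(np.arctan2(R[1,0],R[0,0]))
    d=R.T@(np.array([x,y,z])-o["position"])*1000
    a=a0 if jaw is None else a0+((jaw-a0+90)%180-90)
    a=np.radians(a);X=np.array([np.cos(a),np.sin(a),0]);Y=np.array([0,0,-1.]);T=np.stack([X,Y,np.cross(X,Y)],1)
    rv=Rt.from_matrix(R.T@T).as_rotvec()
    print("jaw now",a0.round(1),"q",o["q"].round(2),"shift",d.round(1),"turn",rv.round(3),"pos",o["position"].round(4),"w",round(o["grip_width"],4),"F",o["ft_force"].round(1),"t",round(o["time"],2))
E
python3 - <<'E'
from h import *
from rig import get_obs
R=Rt.from_quat(get_obs()["tool_rot"]).as_matrix();print(R.round(3))
plan(.438,-.276,.29,90)
plan(.438,-.276,.122,90)
E
```

```text
[[ 0.306 -0.     0.952]
 [-0.952  0.002  0.306]
 [-0.002 -1.     0.   ]]
jaw now -72.2 q [-1.44  0.53  1.43 -0.    1.18 -0.18] shift [-227.8  -67.8  332.5] turn [-0.     0.311 -0.002] pos [ 0.1911 -0.5944  0.2217] w 0.0867 F [-0.9  0.3 -1. ] t 0.1
jaw now -72.2 q [-1.44  0.53  1.43 -0.    1.18 -0.18] shift [-227.4  100.2  332.4] turn [-0.     0.311 -0.002] pos [ 0.1911 -0.5944  0.2217] w 0.0867 F [-0.9  0.3 -1. ] t 0.1
```

Call:
jog_arm(series=[[0,-50,0,0,0,0,-1],[-40,-68,55,0,0.06,0,-1],[-75,-68,110,0,0.12,0,-1],[-115,-68,165,0,0.18,0,-1],[-150,-68,220,0,0.24,0,-1],[-190,-68,276,0,0.31,0,-1],[-228,-68,332,0,0.311,0,-1],[-228,-68,332,0,0.311,0,-1],[-228,-68,332,0,0.311,0,-1],[-228,-68,332,0,0.311,0,-1]], grip_force=15)

```text
time: 1.35
position: [0.4371, -0.2768, 0.2903]
tool_rot: [0.5, -0.5, 0.5, -0.5]
ft_force: [-1.3, -0.3, -0.3]
grip_width: 0.0869
```

```bash
python3 - <<'E'
from h import *
from rig import *
for n in("scene","top"):
    c=camera(n); np.savez(f"{n}1.npz",**c)
    cv2.imwrite(f"pics/{n}1.png",cv2.resize(c["img"][:,:,::-1],None,fx=1.25,fy=1.25))
plan(.438,-.276,.122,90)
E
```

```text
jaw now -90.1 q [-0.78  0.3   1.61 -0.    1.23  0.79] shift [ -1.4 168.4   1.2] turn [ 0.    -0.002  0.   ] pos [ 0.4369 -0.2774  0.2904] w 0.0865 F [ 0.3 -0.8 -0.1] t 1.45
```

View pics/scene1.png

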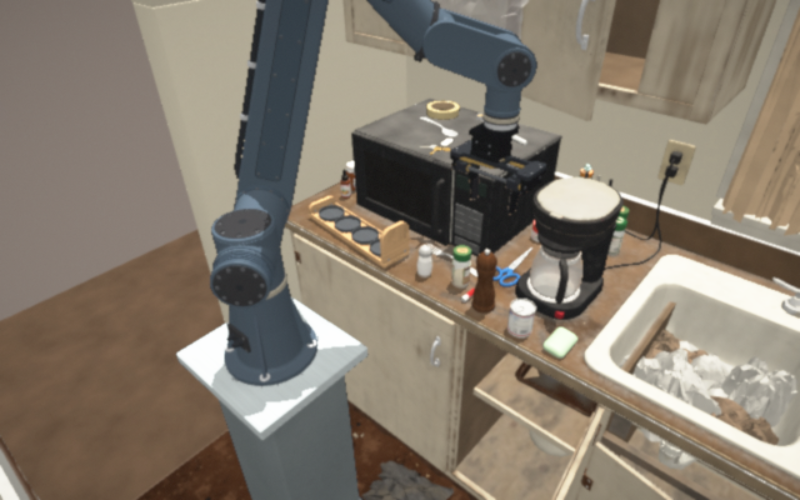

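The scene view is now clear: the mill is at (485,283), the tin at (521,318), the jar at (461,268), the shaker at (425,262) and the whole rack at (360,230). I'll check my position estimates against this camera with an overlay.

```bash
python3 - <<'E'
from h import *
c=dict(np.load("scene1.npz")); im=c["img"][:,:,::-1].copy()
x0,y0,x1,y1=235,150,455,280; f=3.6
im=cv2.resize(im[y0:y1,x0:x1],None,fx=f,fy=f,interpolation=cv2.INTER_CUBIC)
th=np.linspace(0,2*np.pi,60)
def circ(x,y,z,r,col):
    p=(proj(c,np.stack([x+r*np.cos(th),y+r*np.sin(th),0*th+z],1))+.5-[x0,y0])*f
    cv2.polylines(im,[p.astype(int)],True,col,1)
for x,y,h,r,r0 in((.438,-.276,.159,.012,.029),(.4265,-.390,.072,.0285,.0285),(.4755,-.180,.106,.023,.023),(.443,-.083,.074,.022,.022)):
    circ(x,y,h,r,(0,255,255)); circ(x,y,0,r0,(0,255,0))
for x,y in((.4405,.060),(.4505,.1435),(.4605,.2265),(.470,.3105)): circ(x,y,.030,.041,(0,0,255))
cv2.imwrite("pics/ov1.png",im)
E
```

```text
(no output)
```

View pics/ov1.png

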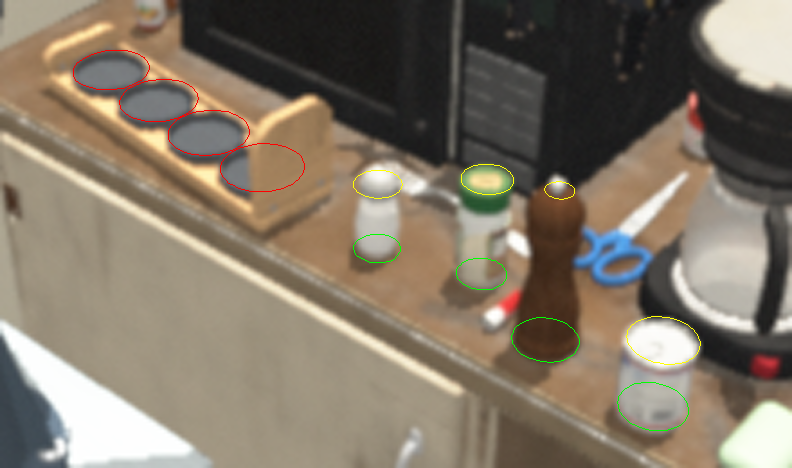

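The overlay circles match the objects and dishes to within about 3 mm. Next I descend on the mill's head, close and lift.

Call:
jog_arm(series=[[-1,40,1,0,0,0,-1],[-1,80,1,0,0,0,-1],[-1,120,1,0,0,0,-1],[-1,145,1,0,0,0,-1],[-1,168,1,0,0,0,-1],[-1,168,1,0,0,0,-1],[-1,168,1,0,0,0,1],[-1,168,1,0,0,0,1],[-1,168,1,0,0,0,1],[-1,168,1,0,0,0,1],[-1,168,1,0,0,0,1],[-1,168,1,0,0,0,1],[-1,168,1,0,0,0,1],[-1,168,1,0,0,0,1]], grip_force=20)

```text
time: 3.2
position: [0.4388, -0.2757, 0.1228]
tool_rot: [0.5, -0.5, 0.5, -0.5]
ft_force: [0.1, -0.2, 4.0]
grip_width: 0.0476
```

Call:
jog_arm(series=[[0,-10,0,0,0,0,1],[0,-30,0,0,0,0,1],[0,-60,0,0,0,0,1],[0,-90,0,0,0,0,1],[0,-120,0,0,0,0,1],[0,-150,0,0,0,0,1],[0,-165,0,0,0,0,1],[0,-165,0,0,0,0,1],[0,-165,0,0,0,0,1]])

```text
time: 4.32
position: [0.4377, -0.2747, 0.2862]
tool_rot: [-0.5, 0.501, -0.499, 0.5]
ft_force: [-0.1, 0.4, -2.7]
grip_width: 0.0472
```

```bash
python3 - <<'E'
from h import *
from rig import *
plan(.4405,.060,.287,83.2)
plan(.4405,.060,.142,83.2)
c=camera("scene"); cv2.imwrite("pics/scene2.png",c["img"][100:300,220:520,::-1].repeat(2,0).repeat(2,1))
E
```

```text
jaw now -90.0 q [-0.78  0.31  1.62 -0.    1.22  0.79] shift [-3.347e+02 -1.000e-01  2.700e+00] turn [ 0.002  0.118 -0.002] pos [ 0.4377 -0.2747  0.2862] w 0.0472 F [-0.1  0.4 -2.7] t 4.33
jaw now -90.0 q [-0.78  0.31  1.62 -0.    1.22  0.79] shift [-334.4  144.9    3.1] turn [ 0.002  0.118 -0.002] pos [ 0.4377 -0.2747  0.2862] w 0.0472 F [-0.1  0.4 -2.7] t 4.33
```

View pics/scene2.png

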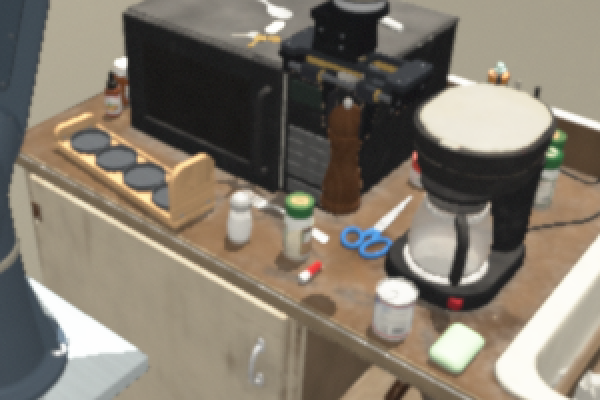

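The mill is lifted upright at picture (343,165) and hangs straight. Next I carry it to the dish beside the high end.

Call:
jog_arm(series=[[-20,0,0,0,0,0,1],[-50,0,0,0,0.01,0,1],[-85,0,0,0,0.02,0,1],[-120,0,1,0,0.04,0,1],[-155,0,1,0,0.06,0,1],[-190,0,1,0,0.08,0,1],[-225,0,2,0,0.1,0,1],[-260,0,2,0,0.11,0,1],[-295,0,3,0,0.118,0,1],[-320,0,3,0,0.118,0,1],[-335,0,3,0,0.118,0,1],[-335,0,3,0,0.118,0,1],[-335,0,3,0,0.118,0,1],[-335,0,3,0,0.118,0,1]])

```text
time: 6.12
position: [0.4417, 0.0588, 0.2875]
tool_rot: [0.469, -0.529, 0.529, -0.469]
ft_force: [0.3, -0.4, -2.2]
grip_width: 0.0473
```

```bash
python3 - <<'E'
from h import *
from rig import *
plan(.4405,.060,.143,83.2)
c=camera("scene"); cv2.imwrite("pics/scene3.png",c["img"][100:260,180:400,::-1].repeat(3,0).repeat(3,1))
c=camera("top"); cv2.imwrite("pics/top3.png",c["img"][150:250,180:360,::-1].repeat(4,0).repeat(4,1))
E
```

```text
jaw now -96.9 q [-0.12  0.2   1.77 -0.    1.17  1.57] shift [ -1.1 144.5  -1.4] turn [-0.    -0.001  0.   ] pos [0.4417 0.0588 0.2875] w 0.0473 F [ 0.3 -0.4 -2.2] t 6.12
```

View pics/scene3.png

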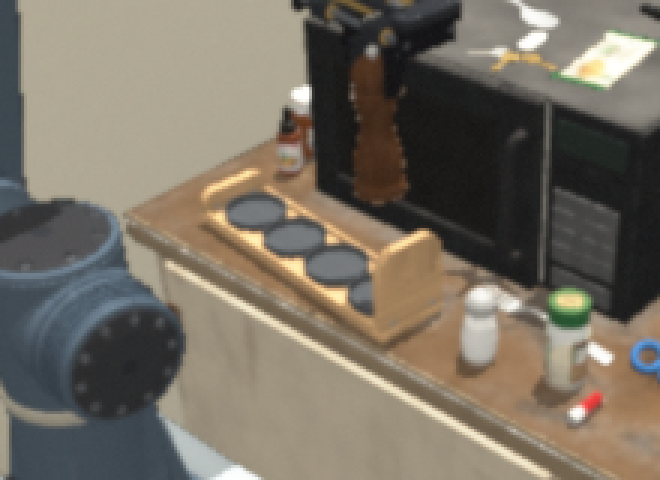

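View pics/top3.png

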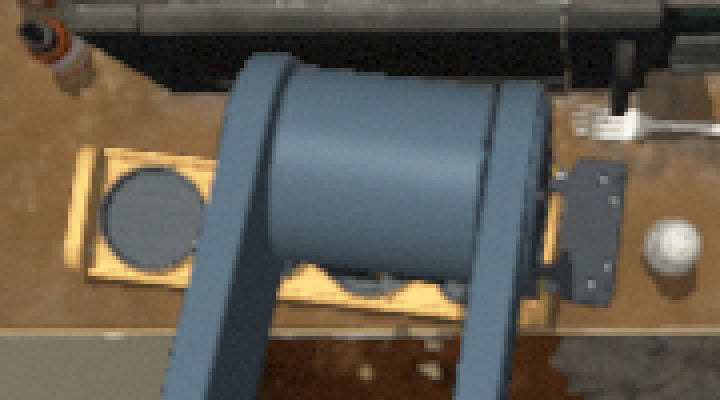

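The mill hangs above the last dish, and the TCP reads within about 1.5 mm of the target. I lower it and watch the force.

Call:
jog_arm(series=[[-1,20,-1,0,0,0,1],[-1,45,-1,0,0,0,1],[-1,70,-1,0,0,0,1],[-1,95,-1,0,0,0,1],[-1,115,-1,0,0,0,1],[-1,128,-1,0,0,0,1],[-1,136,-1,0,0,0,1],[-1,141,-1,0,0,0,1],[-1,144,-1,0,0,0,1],[-1,144,-1,0,0,0,1],[-1,144,-1,0,0,0,1]])

```text
time: 7.6
position: [0.441, 0.0607, 0.1439]
tool_rot: [0.469, -0.528, 0.529, -0.47]
ft_force: [0.1, 0.3, -2.6]
grip_width: 0.0474
```

```bash
python3 - <<'E'
from h import *
from rig import *
plan(.4405,.060,.143,83.2)
c=camera("scene"); cv2.imwrite("pics/scene4.png",c["img"][100:260,180:400,::-1].repeat(3,0).repeat(3,1))
E
```

```text
jaw now -96.8 q [-0.12  0.42  1.95 -0.    0.77  1.57] shift [ 0.7  0.9 -0.4] turn [-0.001  0.001  0.   ] pos [0.441  0.0607 0.1439] w 0.0474 F [ 0.1  0.3 -2.6] t 7.6
```

View pics/scene4.png

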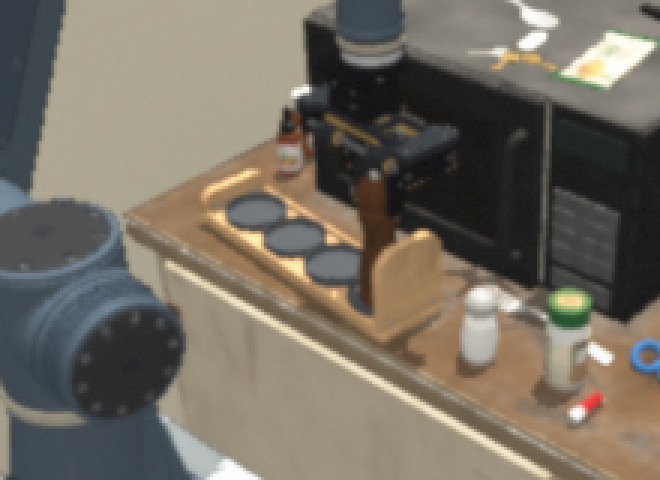

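The mill is in its dish and not tilted, at picture (375,250). The force still shows its full weight, so I lower it a little more and release.

Call:
jog_arm(series=[[0,1,0,0,0,0,1],[0,2,0,0,0,0,1],[0,2,0,0,0,0,1],[0,2,0,0,0,0,1]])

```text
time: 8.15
position: [0.4409, 0.0607, 0.1418]
tool_rot: [0.469, -0.529, 0.529, -0.47]
ft_force: [-1.4, 0.0, 2.9]
grip_width: 0.0472
```

Contact: the vertical force went up by 5 N. I open, retreat up and look.

Call:
jog_arm(series=[[0,0,0,0,0,0,0],[0,0,0,0,0,0,-0.3],[0,0,0,0,0,0,-0.6],[0,0,0,0,0,0,-1],[0,0,0,0,0,0,-1],[0,0,0,0,0,0,-1],[0,-15,0,0,0,0,-1],[0,-40,0,0,0,0,-1],[0,-70,0,0,0,0,-1],[0,-100,0,0,0,0,-1],[0,-120,0,0,0,0,-1],[0,-120,0,0,0,0,-1],[0,-120,0,0,0,0,-1]])

```text
time: 9.78
position: [0.44, 0.0608, 0.2608]
tool_rot: [-0.47, 0.529, -0.528, 0.469]
ft_force: [0.1, -0.4, -0.1]
grip_width: 0.0867
```

```bash
python3 - <<'E'
from h import *
from rig import *
plan(.4265,-.390,.20,90)
plan(.4265,-.390,.041,90)
c=camera("scene"); cv2.imwrite("pics/scene5.png",c["img"][100:260,180:400,::-1].repeat(3,0).repeat(3,1))
E
```

```text
jaw now -96.8 q [-0.12  0.23  1.81 -0.    1.1   1.57] shift [449.2  60.7  39.9] turn [ 0.002 -0.118 -0.   ] pos [0.44   0.0608 0.2608] w 0.0867 F [ 0.1 -0.4 -0.1] t 9.78
jaw now -96.8 q [-0.12  0.23  1.81 -0.    1.1   1.57] shift [449.2 219.7  40.1] turn [ 0.002 -0.118 -0.   ] pos [0.44   0.0608 0.2608] w 0.0867 F [ 0.1 -0.4 -0.1] t 9.78
```

View pics/scene5.png

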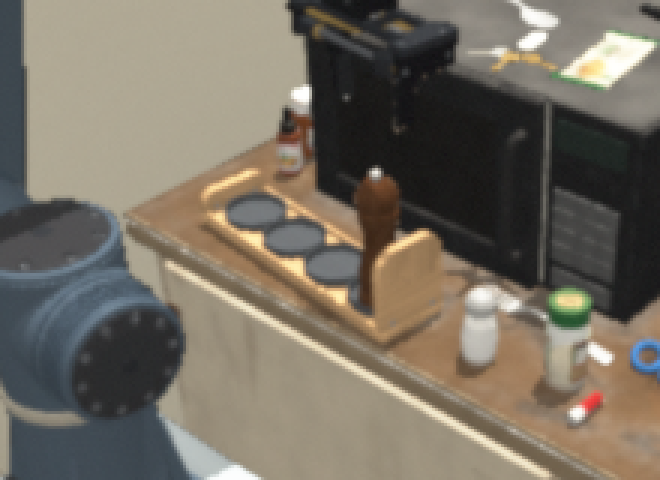

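The mill stands upright in its dish, released. Next is the tin.

Call:
jog_arm(series=[[55,0,5,0,0,0,-1],[110,0,10,0,-0.02,0,-1],[165,0,15,0,-0.04,0,-1],[220,0,20,0,-0.06,0,-1],[275,0,25,0,-0.08,0,-1],[330,0,30,0,-0.1,0,-1],[390,0,35,0,-0.118,0,-1],[449,30,40,0,-0.118,0,-1],[449,60,40,0,-0.118,0,-1],[449,100,40,0,-0.118,0,-1],[449,140,40,0,-0.118,0,-1],[449,140,40,0,-0.118,0,-1]])

```text
time: 11.32
position: [0.4252, -0.3871, 0.1174]
tool_rot: [-0.499, 0.504, -0.496, 0.5]
ft_force: [-0.5, 0.1, 0.9]
grip_width: 0.087
```

```bash
python3 - <<'E'
from h import *
plan(.4265,-.390,.041,90)
E
```

```text
jaw now -90.0 q [-0.93  0.61  1.65 -0.    0.9   0.64] shift [ 3.6 76.4  1.8] turn [ 0.006 -0.    -0.008] pos [ 0.4252 -0.3871  0.1174] w 0.087 F [-0.5  0.1  0.9] t 11.32
```

Call:
jog_arm(series=[[0,25,1,0,0,0,-1],[0,50,1,0,0,0,-1],[0,70,1,0,0,0,-1],[0,80,1,0,0,0,-1],[0,80,1,0,0,0,-1],[0,80,1,0,0,0,1],[0,80,1,0,0,0,1],[0,80,1,0,0,0,1],[0,80,1,0,0,0,1],[0,80,1,0,0,0,1],[0,80,1,0,0,0,1],[0,80,1,0,0,0,1]], grip_force=20)

```text
time: 12.82
position: [0.4286, -0.3902, 0.0419]
tool_rot: [0.5, -0.5, 0.5, -0.5]
ft_force: [0.4, -0.6, 3.8]
grip_width: 0.0572
```

Call:
jog_arm(series=[[0,-10,0,0,0,0,1],[0,-35,0,0,0,0,1],[0,-70,0,0,0,0,1],[0,-105,0,0,0,0,1],[0,-140,0,0,0,0,1],[0,-175,0,0,0,0,1],[0,-205,0,0,0,0,1],[0,-215,0,0,0,0,1],[0,-215,0,0,0,0,1],[0,-215,0,0,0,0,1]])

```text
time: 14.08
position: [0.4277, -0.3889, 0.2548]
tool_rot: [-0.5, 0.501, -0.499, 0.5]
ft_force: [1.0, -0.6, -2.7]
grip_width: 0.057
```

```bash
python3 - <<'E'
from h import *
from rig import *
plan(.470,.3105,.256,83.2)
c=camera("scene"); cv2.imwrite("pics/scene6.png",c["img"][100:300,220:520,::-1].repeat(2,0).repeat(2,1))
E
```

```text
jaw now -90.0 q [-0.93  0.43  1.51  0.    1.2   0.64] shift [-699.5    0.8   42.1] turn [ 0.002  0.118 -0.003] pos [ 0.4277 -0.3889  0.2548] w 0.057 F [ 1.  -0.6 -2.7] t 14.07
```

View pics/scene6.png

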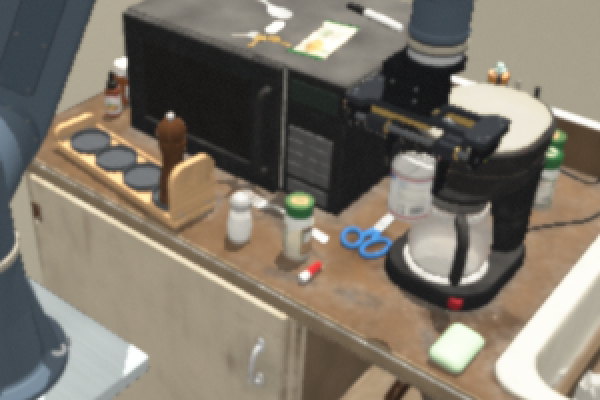

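The tin is held upright at picture (410,185), with its base at about z 0.21, above the mill's top at 0.189. I carry it left.

Call:
jog_arm(series=[[-25,0,0,0,0,0,1],[-65,0,0,0,0,0,1],[-110,0,0,0,0,0,1],[-155,0,0,0,0,0,1],[-200,0,0,0,0,0,1],[-245,0,0,0,0,0,1],[-290,0,0,0,0.02,0,1],[-335,0,5,0,0.04,0,1],[-380,0,10,0,0.05,0,1],[-425,0,15,0,0.06,0,1],[-470,0,20,0,0.07,0,1],[-515,0,25,0,0.08,0,1],[-560,0,30,0,0.09,0,1],[-605,0,35,0,0.1,0,1],[-650,0,40,0,0.11,0,1],[-685,0,42,0,0.118,0,1],[-700,0,42,0,0.118,0,1],[-700,0,42,0,0.118,0,1],[-700,0,42,0,0.118,0,1],[-700,0,42,0,0.118,0,1]])

```text
time: 16.62
position: [0.4707, 0.3089, 0.2566]
tool_rot: [0.469, -0.529, 0.529, -0.469]
ft_force: [-0.7, 0.1, -2.5]
grip_width: 0.0569
```

```bash
python3 - <<'E'
from h import *
from rig import *
plan(.470,.3105,.061,83.2)
c=camera("scene"); cv2.imwrite("pics/scene7.png",c["img"][100:260,180:400,::-1].repeat(3,0).repeat(3,1))
E
```

```text
jaw now -96.9 q [ 0.38  0.41  1.55 -0.    1.19  2.07] shift [ -1.6 195.6  -0.8] turn [ 0.    -0.001  0.001] pos [0.4707 0.3089 0.2566] w 0.0569 F [-0.7  0.1 -2.5] t 16.62
```

View pics/scene7.png

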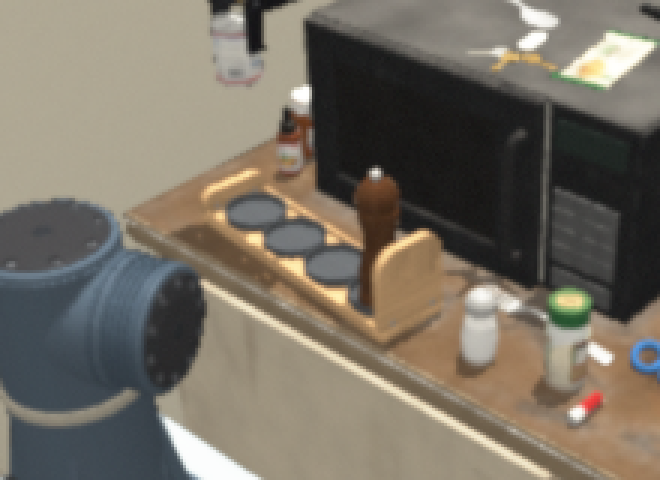

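Call:
jog_arm(series=[[-1,20,-1,0,0,0,1],[-1,50,-1,0,0,0,1],[-1,80,-1,0,0,0,1],[-1,110,-1,0,0,0,1],[-1,140,-1,0,0,0,1],[-1,160,-1,0,0,0,1],[-1,175,-1,0,0,0,1],[-1,185,-1,0,0,0,1],[-1,191,-1,0,0,0,1],[-1,194,-1,0,0,0,1],[-1,196,-1,0,0,0,1],[-1,196,-1,0,0,0,1],[-1,196,-1,0,0,0,1]])

```text
time: 18.3
position: [0.4701, 0.3114, 0.0609]
tool_rot: [0.469, -0.529, 0.529, -0.47]
ft_force: [-0.0, -0.1, -0.8]
grip_width: 0.0572
```

```bash
python3 - <<'E'
from h import *
from rig import *
plan(.470,.3105,.061,83.2)
c=camera("scene"); cv2.imwrite("pics/scene8.png",c["img"][100:260,180:400,::-1].repeat(3,0).repeat(3,1))
E
```

```text
jaw now -96.8 q [ 0.39  0.68  1.71 -0.    0.75  2.08] shift [ 0.9 -0.1  0. ] turn [-0.001  0.001 -0.001] pos [0.4701 0.3114 0.0609] w 0.0572 F [-0.  -0.1 -0.8] t 18.3
```

View pics/scene8.png

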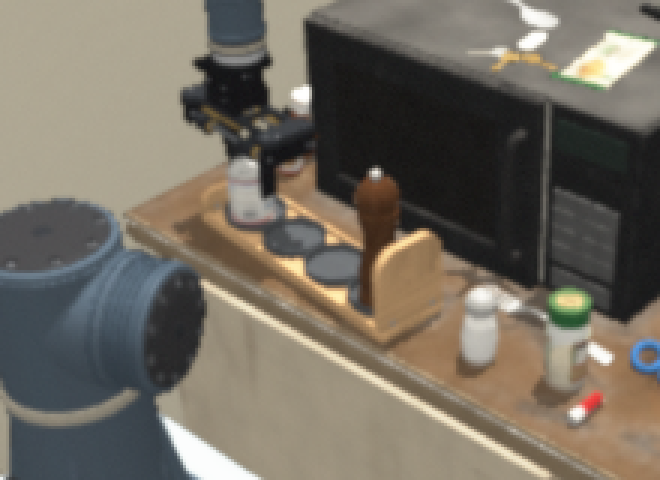

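The tin is in its dish and the force has dropped, so it is resting on the floor. I release, retreat and move on to the salt shaker, with the jaws turned to about -30°.

Call:
jog_arm(series=[[0,0,0,0,0,0,0],[0,0,0,0,0,0,-0.3],[0,0,0,0,0,0,-0.6],[0,0,0,0,0,0,-1],[0,0,0,0,0,0,-1],[0,0,0,0,0,0,-1],[0,-15,0,0,0,0,-1],[0,-50,0,0,0,0,-1],[0,-100,0,0,0,0,-1],[0,-150,0,0,0,0,-1],[0,-195,0,0,0,0,-1],[0,-195,0,0,0,0,-1],[0,-195,0,0,0,0,-1]])

```text
time: 19.98
position: [0.469, 0.3109, 0.2557]
tool_rot: [-0.47, 0.529, -0.529, 0.469]
ft_force: [-0.2, 0.2, -0.2]
grip_width: 0.0871
```

```bash
python3 - <<'E'
from h import *
from rig import *
plan(.443,-.083,.256,-30)
plan(.443,-.083,.049,-30)
c=camera("scene"); cv2.imwrite("pics/scene9.png",c["img"][100:260,180:400,::-1].repeat(3,0).repeat(3,1))
E
```

```text
jaw now -96.8 q [0.39 0.41 1.55 0.   1.18 2.08] shift [ 3.943e+02 -2.000e-01  2.060e+01] turn [ 0.    -1.165 -0.   ] pos [0.469  0.3109 0.2557] w 0.0871 F [-0.2  0.2 -0.2] t 19.98
jaw now -96.8 q [0.39 0.41 1.55 0.   1.18 2.08] shift [394.2 206.8  20.7] turn [ 0.    -1.165 -0.   ] pos [0.469  0.3109 0.2557] w 0.0871 F [-0.2  0.2 -0.2] t 19.98
```

View pics/scene9.png

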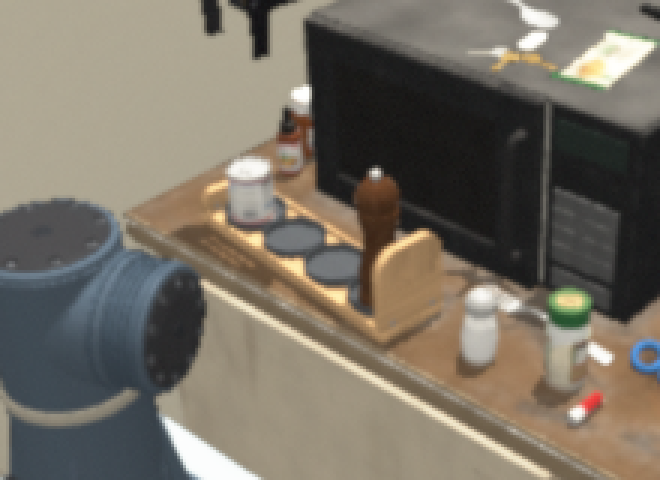

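The tin stands in its dish at picture (250,190).

Call:
jog_arm(series=[[45,0,2,0,0,0,-1],[90,0,4,0,-0.1,0,-1],[135,0,6,0,-0.22,0,-1],[180,0,8,0,-0.34,0,-1],[225,0,10,0,-0.48,0,-1],[270,0,13,0,-0.62,0,-1],[315,0,16,0,-0.78,0,-1],[355,0,18,0,-0.94,0,-1],[394,0,21,0,-1.1,0,-1],[394,0,21,0,-1.165,0,-1],[394,40,21,0,-1.165,0,-1],[394,85,21,0,-1.165,0,-1],[394,115,21,0,-1.165,0,-1],[394,115,21,0,-1.165,0,-1],[394,115,21,0,-1.165,0,-1]])

```text
time: 21.9
position: [0.4442, -0.0825, 0.1406]
tool_rot: [-0.683, 0.183, -0.183, 0.683]
ft_force: [-0.0, -0.1, 0.6]
grip_width: 0.0876
```

```bash
python3 - <<'E'
from h import *
from rig import *
plan(.443,-.083,.049,-30)
c=camera("scene"); cv2.imwrite("pics/scene10.png",c["img"][100:260,220:440,::-1].repeat(3,0).repeat(3,1))
E
```

```text
jaw now -30.0 q [-0.43  0.44  1.94  0.    0.77  0.09] shift [-0.8 91.6 -1. ] turn [ 0.    -0.    -0.001] pos [ 0.4442 -0.0825  0.1406] w 0.0876 F [-0.  -0.1  0.6] t 21.9
```

View pics/scene10.png

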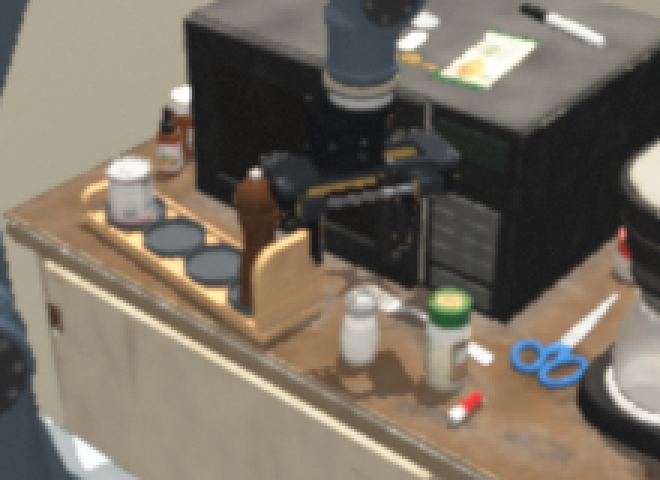

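The gripper is over the shaker, clear of the mill and the high board. I descend and grip.

Call:
jog_arm(series=[[0,20,0,0,0,0,-1],[0,45,0,0,0,0,-1],[0,70,0,0,0,0,-1],[0,85,0,0,0,0,-1],[0,92,0,0,0,0,-1],[0,92,0,0,0,0,-0.5],[0,92,0,0,0,0,0],[0,92,0,0,0,0,1],[0,92,0,0,0,0,1],[0,92,0,0,0,0,1],[0,92,0,0,0,0,1],[0,92,0,0,0,0,1],[0,92,0,0,0,0,1],[0,92,0,0,0,0,1]], grip_force=15)

```text
time: 23.7
position: [0.4443, -0.0826, 0.0485]
tool_rot: [0.683, -0.183, 0.183, -0.683]
ft_force: [-0.3, -0.6, -0.1]
grip_width: 0.0351
```

Call:
jog_arm(series=[[0,-10,0,0,0,0,1],[0,-35,0,0,0,0,1],[0,-70,0,0,0,0,1],[0,-105,0,0,0,0,1],[0,-140,0,0,0,0,1],[0,-175,0,0,0,0,1],[0,-205,0,0,0,0,1],[0,-215,0,0,0,0,1],[0,-215,0,0,0,0,1],[0,-215,0,0,0,0,1]])

```text
time: 24.95
position: [0.4431, -0.0821, 0.2623]
tool_rot: [-0.683, 0.184, -0.182, 0.683]
ft_force: [-0.0, 0.2, -1.2]
grip_width: 0.0356
```

```bash
python3 - <<'E'
from h import *
from rig import *
plan(.4605,.2265,.262,83.2)
c=camera("scene"); cv2.imwrite("pics/scene11.png",c["img"][80:260,220:440,::-1].repeat(3,0).repeat(3,1))
E
```

```text
jaw now -30.0 q [-0.43  0.24  1.8  -0.    1.11  0.09] shift [-139.4    0.7  275.9] turn [ 0.002  1.165 -0.002] pos [ 0.4431 -0.0821  0.2623] w 0.0356 F [-0.   0.2 -1.2] t 24.95
```

View pics/scene11.png

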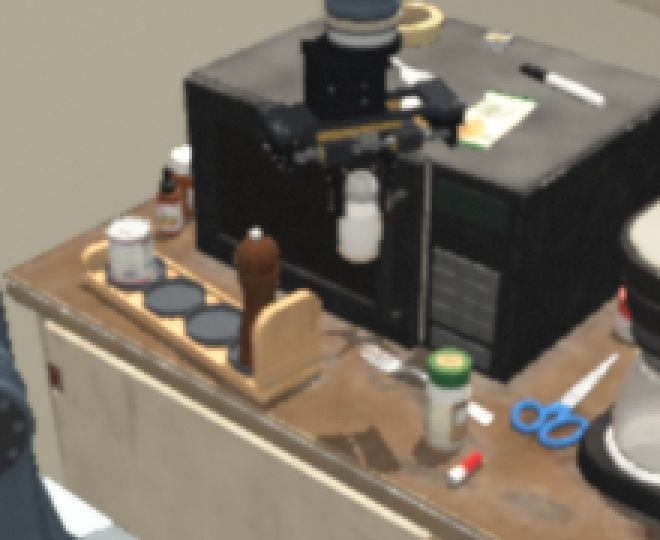

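The shaker is gripped at its waist (35.5 mm) and hangs upright at picture (360,220). I carry it to the third dish while turning the jaws along the row.

Call:
jog_arm(series=[[-8,0,16,0,0.03,0,1],[-23,0,46,0,0.12,0,1],[-38,0,76,0,0.24,0,1],[-53,0,106,0,0.37,0,1],[-68,0,136,0,0.5,0,1],[-83,0,166,0,0.63,0,1],[-98,0,196,0,0.76,0,1],[-113,0,226,0,0.89,0,1],[-128,0,254,0,1.02,0,1],[-136,0,270,0,1.12,0,1],[-139,0,276,0,1.165,0,1],[-139,0,276,0,1.165,0,1],[-139,0,276,0,1.165,0,1],[-139,0,276,0,1.165,0,1]])

```text
time: 26.75
position: [0.4618, 0.2255, 0.2633]
tool_rot: [-0.47, 0.529, -0.529, 0.469]
ft_force: [0.3, -0.1, -1.5]
grip_width: 0.0356
```

```bash
python3 - <<'E'
from h import *
from rig import *
plan(.4605,.2265,.0675,83.2)
c=camera("scene"); cv2.imwrite("pics/scene12.png",c["img"][80:260,180:400,::-1].repeat(3,0).repeat(3,1))
E
```

```text
jaw now -96.8 q [ 0.24  0.33  1.66 -0.    1.16  1.93] shift [ -0.9 195.8  -1.3] turn [0.001 0.    0.   ] pos [0.4618 0.2255 0.2633] w 0.0356 F [ 0.3 -0.1 -1.5] t 26.75
```

View pics/scene12.png

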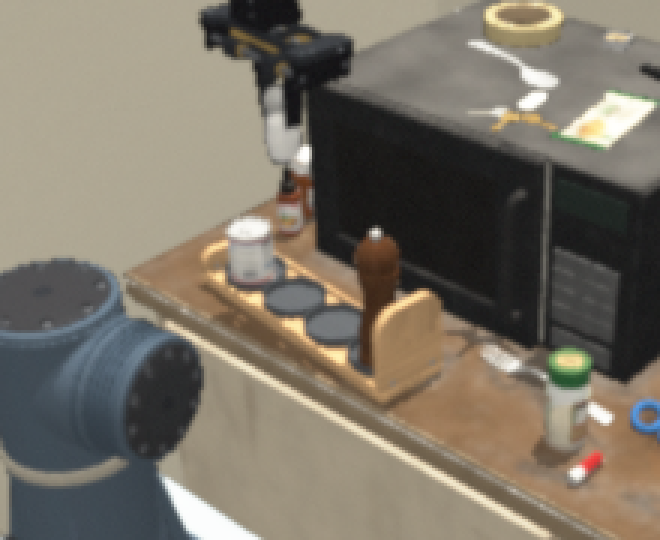

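Call:
jog_arm(series=[[-1,20,-1,0,0,0,1],[-1,50,-1,0,0,0,1],[-1,80,-1,0,0,0,1],[-1,110,-1,0,0,0,1],[-1,140,-1,0,0,0,1],[-1,160,-1,0,0,0,1],[-1,175,-1,0,0,0,1],[-1,185,-1,0,0,0,1],[-1,191,-1,0,0,0,1],[-1,194,-1,0,0,0,1],[-1,196,-1,0,0,0,1],[-1,196,-1,0,0,0,1],[-1,196,-1,0,0,0,1]])

```text
time: 28.42
position: [0.4612, 0.2272, 0.0678]
tool_rot: [0.469, -0.529, 0.529, -0.47]
ft_force: [-0.1, 0.3, -1.4]
grip_width: 0.0354
```

```bash
python3 - <<'E'
from h import *
from rig import *
plan(.4605,.2265,.0675,83.2)
c=camera("scene"); cv2.imwrite("pics/scene13.png",c["img"][80:260,180:400,::-1].repeat(3,0).repeat(3,1))
E
```

```text
jaw now -96.8 q [0.24 0.63 1.84 0.   0.68 1.93] shift [ 0.8  0.3 -0.6] turn [-0.001  0.001 -0.   ] pos [0.4612 0.2272 0.0678] w 0.0354 F [-0.1  0.3 -1.4] t 28.43
```

View pics/scene13.png

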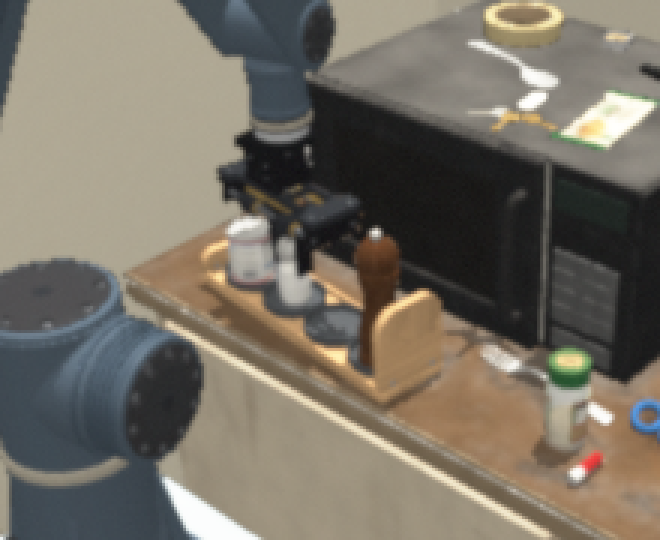

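The shaker is in its dish but still hanging. I lower it until it touches.

Call:
jog_arm(series=[[0,1,0,0,0,0,1],[0,2,0,0,0,0,1],[0,2,0,0,0,0,1],[0,2,0,0,0,0,1]])

```text
time: 28.98
position: [0.4615, 0.2271, 0.0674]
tool_rot: [0.469, -0.528, 0.529, -0.47]
ft_force: [-2.9, -1.4, 12.9]
grip_width: 0.0356
```

Call:
jog_arm(series=[[0,-1.5,0,0,0,0,1],[0,-1.5,0,0,0,0,1],[0,-1.5,0,0,0,0,0.1],[0,-1.5,0,0,0,0,0],[0,-1.5,0,0,0,0,-0.15],[0,-1.5,0,0,0,0,-0.3],[0,-1.5,0,0,0,0,-0.35],[0,-1.5,0,0,0,0,-0.35],[0,-15,0,0,0,0,-0.35],[0,-40,0,0,0,0,-0.35],[0,-80,0,0,0,0,-0.35],[0,-120,0,0,0,0,-0.35],[0,-160,0,0,0,0,-0.35],[0,-190,0,0,0,0,-1],[0,-190,0,0,0,0,-1],[0,-190,0,0,0,0,-1]])

```text
time: 30.98
position: [0.4602, 0.2269, 0.2552]
tool_rot: [-0.47, 0.529, -0.528, 0.469]
ft_force: [0.4, -0.7, -1.3]
grip_width: 0.0809
```

```bash
python3 - <<'E'
from h import *
from rig import *
plan(.4755,-.180,.257,90)
c=camera("scene"); cv2.imwrite("pics/scene14.png",c["img"][80:260,180:400,::-1].repeat(3,0).repeat(3,1))
E
```

```text
jaw now -96.8 q [ 0.24  0.34  1.67 -0.    1.14  1.93] shift [402.3  -1.7  63.2] turn [ 0.001 -0.118  0.   ] pos [0.4602 0.2269 0.2552] w 0.0809 F [ 0.4 -0.7 -1.3] t 30.98
```

View pics/scene14.png

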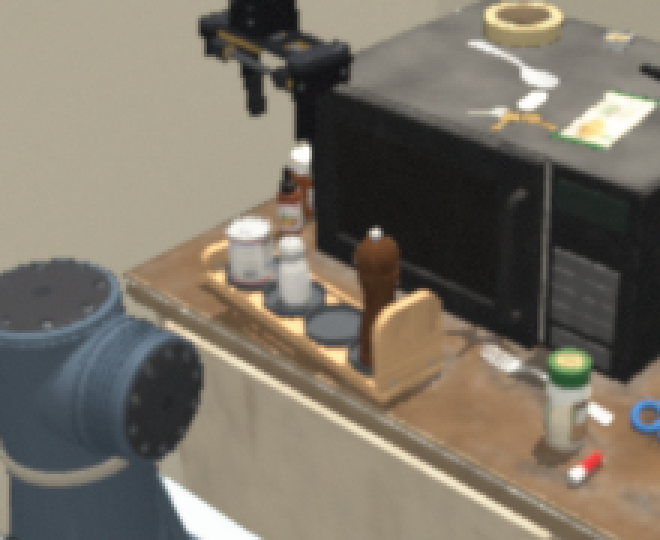

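The shaker stands upright in the third dish at picture (293,270). The jar is next.

Call:
jog_arm(series=[[45,0,5,0,0,0,-1],[95,0,12,0,-0.02,0,-1],[150,0,20,0,-0.04,0,-1],[205,0,30,0,-0.06,0,-1],[260,0,40,0,-0.08,0,-1],[315,0,50,0,-0.1,0,-1],[365,0,60,0,-0.118,0,-1],[402,0,63,0,-0.118,0,-1],[402,40,63,0,-0.118,0,-1],[402,80,63,0,-0.118,0,-1],[402,105,63,0,-0.118,0,-1],[402,105,63,0,-0.118,0,-1],[402,105,63,0,-0.118,0,-1]])

```text
time: 32.65
position: [0.4764, -0.1796, 0.1506]
tool_rot: [-0.5, 0.5, -0.5, 0.5]
ft_force: [0.4, -0.4, -0.5]
grip_width: 0.0872
```

```bash
python3 - <<'E'
from h import *
from rig import *
plan(.4755,-.180,.051,90)
c=camera("scene"); cv2.imwrite("pics/scene15.png",c["img"][80:260,220:440,::-1].repeat(3,0).repeat(3,1))
E
```

```text
jaw now -90.0 q [-0.58  0.48  1.79  0.    0.87  0.99] shift [ 0.4 99.6 -0.8] turn [ 0. -0. -0.] pos [ 0.4764 -0.1796  0.1506] w 0.0872 F [ 0.4 -0.4 -0.5] t 32.65
```

View pics/scene15.png

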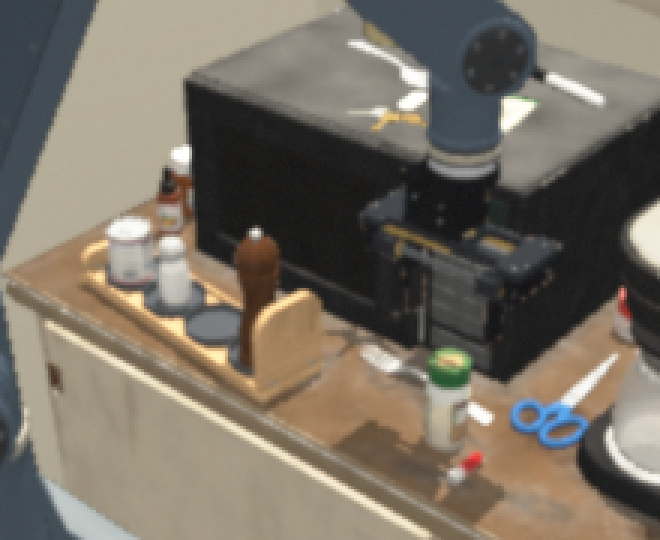

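The gripper is over the jar at picture (447,400).

Call:
jog_arm(series=[[0,20,0,0,0,0,-1],[0,45,0,0,0,0,-1],[0,70,0,0,0,0,-1],[0,90,0,0,0,0,-1],[0,100,0,0,0,0,-1],[0,100,0,0,0,0,-0.5],[0,100,0,0,0,0,0],[0,100,0,0,0,0,1],[0,100,0,0,0,0,1],[0,100,0,0,0,0,1],[0,100,0,0,0,0,1],[0,100,0,0,0,0,1],[0,100,0,0,0,0,1]], grip_force=15)

```text
time: 34.33
position: [0.4764, -0.1797, 0.0507]
tool_rot: [0.5, -0.5, 0.5, -0.5]
ft_force: [-0.6, -0.7, 2.2]
grip_width: 0.0456
```

Call:
jog_arm(series=[[0,-10,0,0,0,0,1],[0,-35,0,0,0,0,1],[0,-70,0,0,0,0,1],[0,-105,0,0,0,0,1],[0,-140,0,0,0,0,1],[0,-175,-10,0,0,0,1],[0,-205,-20,0,0,0,1],[0,-220,-25,0,0,0,1],[0,-220,-25,0,0,0,1],[0,-220,-25,0,0,0,1]])

```text
time: 35.58
position: [0.4507, -0.1791, 0.2695]
tool_rot: [-0.5, 0.501, -0.499, 0.5]
ft_force: [0.4, 0.2, -1.8]
grip_width: 0.0455
```

```bash
python3 - <<'E'
from h import *
from rig import *
plan(.4505,.1435,.271,-6.8)
c=camera("scene"); cv2.imwrite("pics/scene16.png",c["img"][60:240,220:440,::-1].repeat(3,0).repeat(3,1))
E
```

```text
jaw now -90.0 q [-0.61  0.28  1.71  0.    1.15  0.96] shift [-3.226e+02 -1.100e+00 -3.000e-01] turn [ 0.    -1.452 -0.002] pos [ 0.4507 -0.1791  0.2695] w 0.0455 F [ 0.4  0.2 -1.8] t 35.58
```

View pics/scene16.png

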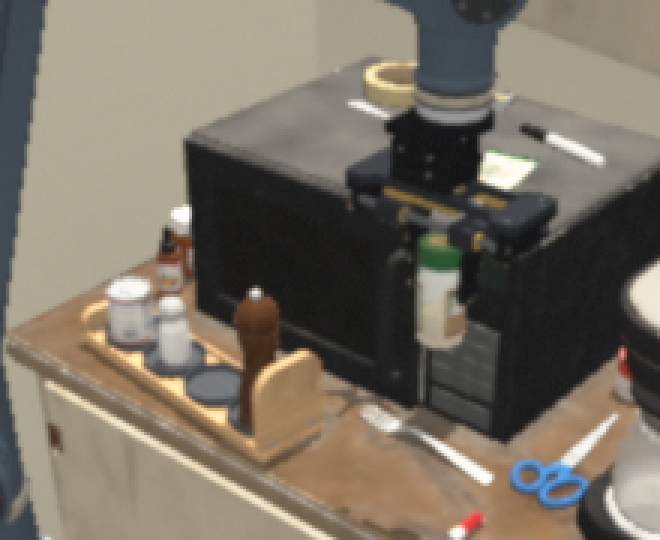

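The jar is held upright at picture (440,295), with its base at about z 0.22. I carry it over the mill while turning the jaws across the rack.

Call:
jog_arm(series=[[-15,0,0,0,-0.05,0,1],[-40,0,0,0,-0.15,0,1],[-70,0,0,0,-0.27,0,1],[-100,0,0,0,-0.4,0,1],[-130,0,0,0,-0.53,0,1],[-160,0,0,0,-0.66,0,1],[-190,0,0,0,-0.79,0,1],[-220,0,0,0,-0.92,0,1],[-250,0,0,0,-1.05,0,1],[-280,0,0,0,-1.18,0,1],[-305,0,0,0,-1.31,0,1],[-318,0,0,0,-1.4,0,1],[-323,0,0,0,-1.452,0,1],[-323,0,0,0,-1.452,0,1],[-323,0,0,0,-1.452,0,1],[-323,0,0,0,-1.452,0,1]])

```text
time: 37.62
position: [0.4511, 0.1434, 0.2704]
tool_rot: [0.706, -0.042, 0.042, -0.706]
ft_force: [0.3, -0.6, -0.9]
grip_width: 0.0459
```

```bash
python3 - <<'E'
from h import *
from rig import *
plan(.4505,.1435,.0702,-6.8)
c=camera("scene"); cv2.imwrite("pics/scene17.png",c["img"][60:240,180:400,::-1].repeat(3,0).repeat(3,1))
c=camera("top"); cv2.imwrite("pics/top17.png",c["img"][130:250,180:360,::-1].repeat(4,0).repeat(4,1))
E
```

```text
jaw now -6.8 q [0.07 0.26 1.74 0.   1.14 0.19] shift [-6.000e-01  2.002e+02  1.000e-01] turn [ 0.    -0.001 -0.   ] pos [0.4511 0.1434 0.2704] w 0.0459 F [ 0.3 -0.6 -0.9] t 37.62
```

View pics/scene17.png

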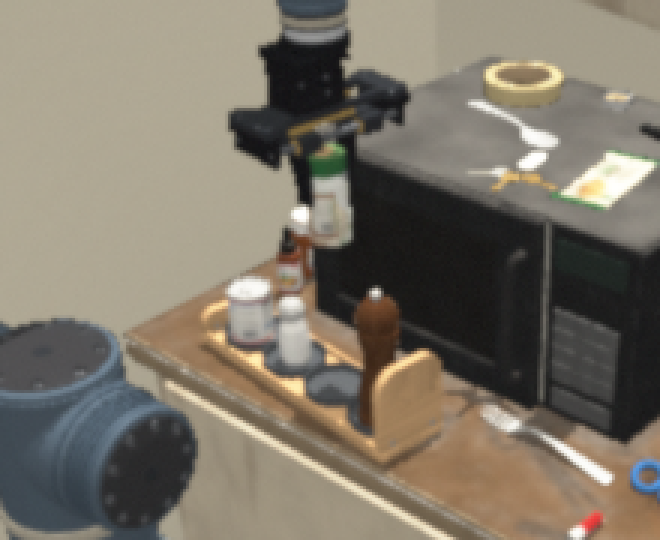

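View pics/top17.png

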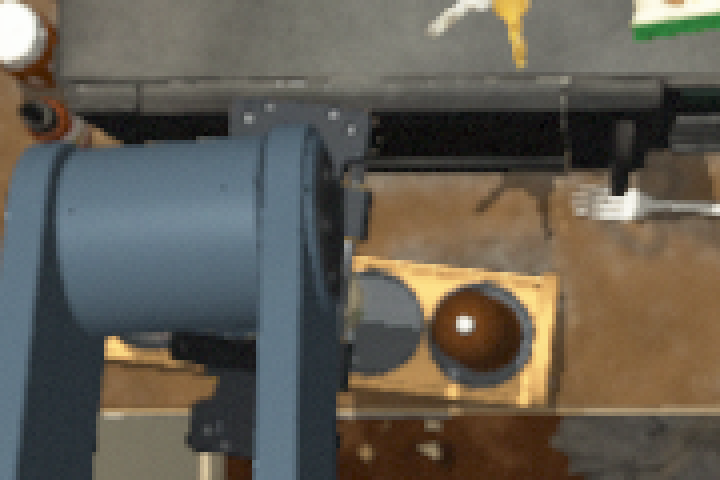

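The mill is centred in its dish in the top view, at (465,325). The gripper's rear edge works out at x≈0.549 against the microwave front at 0.568, so I lower the jar, checking on the way.

Call:
jog_arm(series=[[-1,20,0,0,0,0,1],[-1,45,0,0,0,0,1],[-1,70,0,0,0,0,1],[-1,95,0,0,0,0,1],[-1,120,0,0,0,0,1],[-1,140,0,0,0,0,1],[-1,150,0,0,0,0,1],[-1,150,0,0,0,0,1]])

```text
time: 38.72
position: [0.4502, 0.1435, 0.1202]
tool_rot: [0.706, -0.043, 0.042, -0.706]
ft_force: [-0.0, 0.4, -0.9]
grip_width: 0.0453
```

```bash
python3 - <<'E'
from h import *
from rig import *
plan(.4505,.1435,.0702,-6.8)
c=camera("scene"); cv2.imwrite("pics/scene18.png",c["img"][60:240,180:400,::-1].repeat(3,0).repeat(3,1))
E
```

```text
jaw now -6.8 q [0.07 0.49 1.91 0.   0.74 0.19] shift [ 0.4 50.   0.1] turn [ 0.    -0.001 -0.001] pos [0.4502 0.1435 0.1202] w 0.0453 F [-0.   0.4 -0.9] t 38.73
```

View pics/scene18.png

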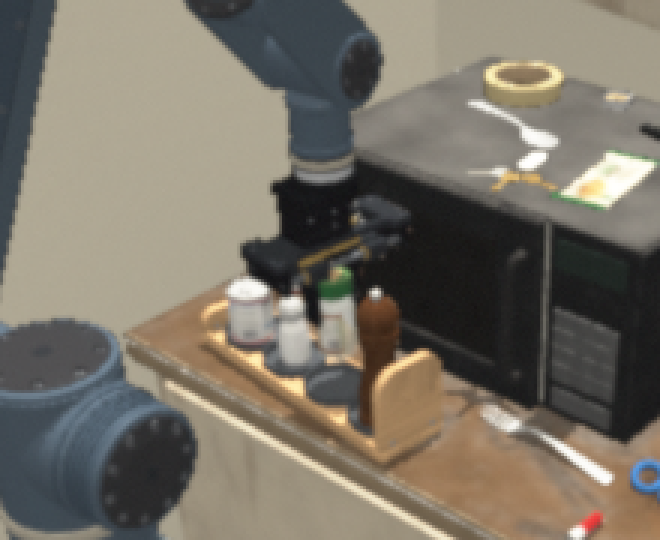

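There is no contact so far, and the jar is clear between the mill and the shaker. I continue down.

Call:
jog_arm(series=[[0,15,0,0,0,0,1],[0,28,0,0,0,0,1],[0,38,0,0,0,0,1],[0,45,0,0,0,0,1],[0,49,0,0,0,0,1],[0,50,0,0,0,0,1],[0,50,0,0,0,0,1]])

```text
time: 39.65
position: [0.4504, 0.1436, 0.0707]
tool_rot: [-0.706, 0.042, -0.042, 0.706]
ft_force: [0.2, 0.1, -0.2]
grip_width: 0.0459
```

Call:
jog_arm(series=[[0,0.7,0,0,0,0,1],[0,0.7,0,0,0,0,1],[0,0.7,0,0,0,0,1]])

```text
time: 40.02
position: [0.4503, 0.1436, 0.07]
tool_rot: [-0.706, 0.042, -0.042, 0.706]
ft_force: [0.1, -0.3, -0.0]
grip_width: 0.0457
```

Call:
jog_arm(series=[[0,0.5,0,0,0,0,1],[0,0.5,0,0,0,0,0],[0,0.5,0,0,0,0,-0.2],[0,0.5,0,0,0,0,-0.4],[0,0.5,0,0,0,0,-0.6],[0,0.5,0,0,0,0,-0.6],[0,0.5,0,0,0,0,-0.6],[0,-15,0,0,0,0,-0.6],[0,-40,0,0,0,0,-0.6],[0,-80,0,0,0,0,-0.6],[0,-120,0,0,0,0,-0.6],[0,-160,0,0,0,0,-0.6],[0,-200,0,0,0,0,-0.6],[50,-200,0,0,0,0,-0.6],[50,-200,0,0,0,0,-0.6]])

```text
time: 41.9
position: [0.5033, 0.1372, 0.2707]
tool_rot: [-0.706, 0.041, -0.044, 0.706]
ft_force: [-0.9, -0.8, -0.4]
grip_width: 0.0694
```

```bash
python3 - <<'E'
from h import *
from rig import *
plan(.44,-.25,.30,90)
c=camera("scene"); cv2.imwrite("pics/scene19.png",c["img"][60:240,180:400,::-1].repeat(3,0).repeat(3,1))
E
```

```text
jaw now -6.9 q [ 0.05  0.33  1.63 -0.    1.18  0.17] shift [ -16.3  -29.6 -392. ] turn [-0.004  1.451  0.003] pos [0.5033 0.1372 0.2707] w 0.0694 F [-0.9 -0.8 -0.4] t 41.9
```

View pics/scene19.png

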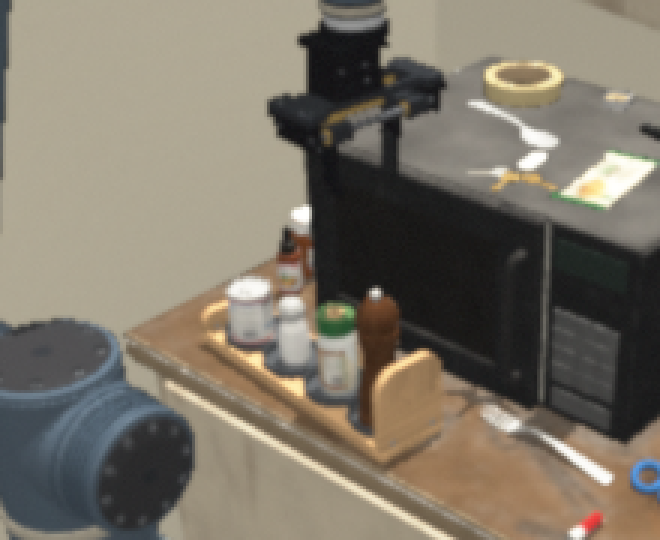

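All four stand in order. I move the arm aside for a clear top view.

Call:
jog_arm(series=[[-16,-30,-20,0,0,0,-0.6],[-16,-30,-75,0,0.1,0,-0.6],[-16,-30,-130,0,0.2,0,-0.6],[-16,-30,-185,0,0.3,0,-0.6],[-16,-30,-240,0,0.3,0,-0.6],[-16,-30,-295,0,0.3,0,-0.6],[-16,-30,-350,0,0.3,0,-0.6],[-16,-30,-390,0,0.3,0,-0.6],[-16,-30,-390,0,0.3,0,-0.6],[-16,-30,-390,0,0.3,0,-0.6]])

```text
time: 43.2
position: [0.4367, -0.2461, 0.2991]
tool_rot: [-0.691, 0.148, -0.146, 0.692]
ft_force: [-0.6, 0.3, -0.4]
grip_width: 0.0695
```

```bash
python3 - <<'E'
from h import *
from rig import *
c=camera("top"); x0,y0,f=180,165,4.5
im=cv2.resize(c["img"][y0:y0+80,x0:x0+160,::-1],None,fx=f,fy=f,interpolation=cv2.INTER_CUBIC)
th=np.linspace(0,2*np.pi,60)
D=np.array([(.4405,.060),(.4505,.1435),(.4605,.2265),(.470,.3105)])
W=cloud(c)
for (x,y),h,r in zip(D,(.178,.125,.097,.091),(.012,.023,.017,.0285)):
    p=(proj(c,np.stack([x+r*np.cos(th),y+r*np.sin(th),0*th+h],1))+.5-[x0,y0])*f
    cv2.polylines(im,[p.astype(int)],True,(0,255,0),1)
    w=W[(abs(W[...,0]-x)<.04)&(abs(W[...,1]-y)<.04)&(abs(W[...,2]-h)<.012)]
    print((w.min(0)+w.max(0))/2-[x,y,0],w[:,2].max(),len(w))
cv2.imwrite("pics/top20.png",im)
s=camera("scene"); cv2.imwrite("pics/scene20.png",s["img"][120:240,200:360,::-1].repeat(4,0).repeat(4,1))
print(get_obs()["time"])
E
```

```text
[0.00113592 0.00176206 0.1776849 ] 0.18933130965085038 210
[ 0.00383003 -0.00164948  0.12309579] 0.1316713502023705 212
[0.00017581 0.001093   0.09784889] 0.10889158975238236 104
[-0.00240518  0.00264874  0.08830819] 0.0969532300997846 320
43.3
```

View pics/top20.png

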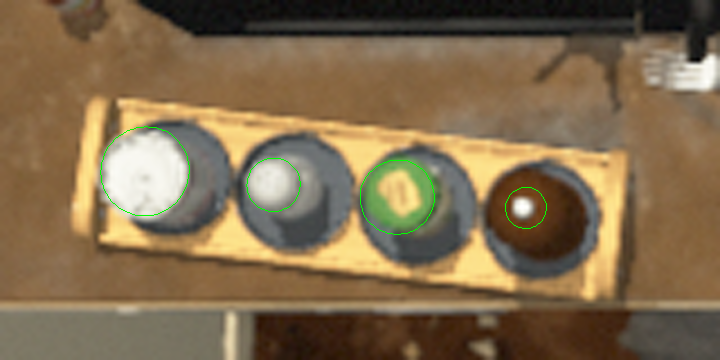

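View pics/scene20.png

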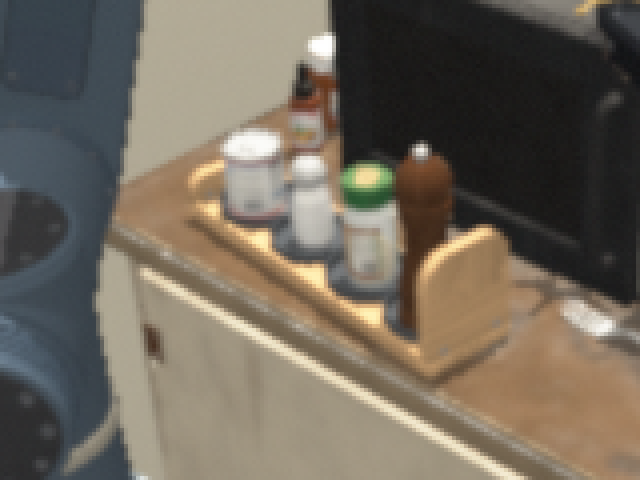

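The top and scene views show tin, shaker, jar and mill upright. In the top view their tops match the predicted circles at (145,170), (275,184), (398,196) and (525,208) to within about 4 mm.

```bash
python3 -c "
from rig import *
print(hand_in())"
```

```text
the job is handed in; nothing more can be done
None
```

All four seasonings are back in the rack, each standing in its own dish. From the high (right) end board they go pepper mill, spice jar, salt shaker, small tin. I handed the job in at about 43 s.

**Last checks:** in the final top view, each top was within about 4 mm of its dish centre, against the 18 mm allowed. The measured heights put every base on its dish floor. The scene view showed all four upright, and the arm was well clear.

**What was not perfect:**
- The top-camera depth points and the pixel-based positions disagreed by about 3 mm, so I used values between the two.
- The salt shaker was pressed into its dish with about 13 N before I backed off and released it. It stayed upright.
- After releasing the jar, I made an unneeded 50 mm move towards the microwave. It was made at height and the force readings stayed small.

The hand-in reports no verdict, so the result itself is unconfirmed.

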